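Push the hinge pin home and hold the lid of a screen debubbling chamber open

TASK

The red-headed hinge pin of the debubbling chamber's blue lid has worked its way out: first push it fully home. Then, before touching the yellow release slide, tug the lid up by its steel bar handle to learn whether the hidden catch holds it; if it is caught, let the lid down and slide the yellow tab all the way back, away from the handle side, to free it. The program finishes while still holding the lid up by its handle, open at half a right angle or more (it falls shut if let go), and leave the bottle, tray and phone beside the chamber undisturbed.

Things in the scene. Friction and masses are not known exactly. Their poses are not given: they have to be found in the camera images.
- chamber: White box fixed on the bench, 165 x 280 x 85 mm (x, y, z of its own frame); origin under its middle, +x to its back (hinge side), -x to its front (handle side), +y to the pin side. The blue lid covers y -68 to +138 mm, 98 mm high; right of it (y -140 to -75 mm) is a grey deck 85 mm high with the release slide. It stands turned about the vertical by -0.15 to 0.35 rad.
- hinge_pin (a joint): How far the hinge pin stands out of its seat, m: 0 fully home (head against the fork lug), 0.018 to 0.032 at the start. It slides along the chamber's y axis with a rub of about 3 N, towards the chamber's -y to seat at a hard stop.
- pin_head (a point): Centre of the outer (+y) face of the pin's red head, a disc 24 mm across and 9 mm thick, axis along the chamber's y, 95 mm above the bench, at the back left of the chamber. With the pin home this face is at chamber x 70, y 146 mm, 6 mm outside the box's side wall; nothing stands beyond it for 60 mm.
- lid (a joint): Opening angle of the lid, rad: 0 shut, up to 1.25; a lifted lid always falls shut when let go. When caught it can be lifted only about 0.05 rad (about 9 mm at the handle) before the hidden catch stops it hard. When not caught, it lifts freely (about 2 N at the handle). Whether it is caught differs from case to case and cannot be seen; releasing it once frees it for good. Lid 0.35 to 0.7 kg.
- lid_bar (a point): Middle of the steel bar handle along the front of the lid: round bar 12 mm thick, 110 mm long along the chamber's y, 45 mm in front of the box's front wall, 91 mm above the bench with the lid shut. It can be pinched from above, fingers in front of and behind the bar; being round it turns in the fingers as the lid rises.
- lid_hinge (a point): Point on the lid's hinge axis level with the middle of the handle, chamber x 70 mm, 95 mm above the bench; the axis runs along the chamber's y and the handle bar moves on an arc of 195 mm radius about it.
- release (a joint): Travel of the yellow release slide, m: 0 to 0.002 at the start, 0.026 at its back stop; the catch lets go from about 0.020. It slides along the chamber's +x (towards the hinge side) with a rub of about 3 N and stays where it is left.
- release_tab (a point): Centre of the top of the yellow upright tab of the release slide: 10 mm (x) x 30 mm (y), standing 23 mm above the grey deck, top 108 mm above the bench. Push it from its front (-x) face; 45 mm of flat deck lie in front of it.
- bottle: Bystander: clear cleaning bottle with blue cap, 44 mm across, 105 mm high, upright to the left of the chamber; origin under its middle.
- tray: Bystander: orange tray with phones in it, 100 x 150 mm, 66 mm high, to the right of the chamber; origin under its middle.
- phone: Bystander: black phone lying flat behind the chamber, 72 x 146 x 9 mm; origin under its middle.

How it is judged:
On the way, in this order (a step that is already met when the one before it is completed fails the run):
1. the hinge pin is pushed home (within 3 mm of its seat) with the lid still shut (value of joint hinge_pin below 0.003 m and value of joint lid below 0.02 rad), for 0.2 s.
2. the lid is tugged up (0.03 rad or more) by the fingers, the release not yet slid (under 8 mm) (value of joint lid above 0.03 rad and value of joint release below 0.008 m and contact force between the fingers and lid above 0.5 N), for 0.2 s.
At the end, for the whole second after the job is handed in: The fingers hold the lid at its handle (grasp point within 60 mm of the bar's middle, more than 0.5 N), still and 0.72 rad or more open; the hinge pin is home within 4 mm; bottle, tray and phone are within 30 mm of where they were (value of joint lid above 0.72 rad and velocity of joint lid between -0.1 and 0.1 rad/s and contact force between the fingers and lid above 0.5 N and distance between the grasp point and lid_bar below 0.06 m and value of joint hinge_pin below 0.004 m and distance of each of bottle, tray, phone from where it was at the start of the episode below 0.03 m); the arm keeps its last pose, push and grip.
It fails at once if the lid is lifted on a hinge pin that still stands out (value of joint lid above 0.08 rad and value of joint hinge_pin above 0.008 m).
It fails at once if the bottle, the tray or the phone is knocked away or tipped (distance of any of bottle, tray, phone from where it was at the start of the episode above 0.04 m or angle between bottle's own z axis and vertical above 0.5 rad).
It also fails if it takes over 72 s, if anything falls off the work surface, if the arm or the gripper's body presses on something with over 40 N, if the wrist force passes 120 N, or if a joint passes its speed limit or range.

ROBOT

A 7-joint arm with a two-finger parallel gripper is mounted at the origin on the work surface. World frame = base frame: x ahead of the robot, y to its left, z up, the work surface at z = 0. Lengths are in m, angles in rad, forces in N, time in s.
With the tool pointing down it reaches from about 0.35 to 0.9 m from the base axis. Payload 8.1 kg.
Tool frame: the origin (TCP) lies midway between the tips of the shut fingers; the grasp point (between the pads) lies 19 mm behind it (arm.pinch_z is the distance from the TCP to the grasp point, in m); z points along the fingers, y is the direction in which the jaws open and shut (so a half turn about z gives the same grasp; the last joint's range is limited). The gripper opens to 92 mm and grips with 3 to 60 N. Pads are 19 mm wide; open, the fingers measure 130 mm over their backs; the gripper's body (75 mm by 190 mm) begins 47 mm behind the grasp point.
Start: joints at [1.173, 0.434, 0.025, 1.573, -0.012, 1.134, -0.075], TCP at [0.182, -0.598, 0.203] pointing down, gripper open.
Joint ranges: [-2.62, 2.62], [-0.44, 2.09], [-1.27, 1.32], [0.08, 2.57], [-1.32, 4.46], [0.12, 2], [-2.74, 2.74]. Speed limits (rad/s): [2.22, 2.22, 3.01, 3.01, 3.14, 3.14, 3.14].

INTERFACE

Orientations are given as a rotation vector (axis times angle).
In Python, from cell import arm, eyes gives the robot as it stands.
- The arm moves only by the tool apply_moves, never from a script. Its argument "targets" is one flat list of numbers, 5 for each row, row after row: the closure, from 0 (fully open) to 1 (shut), then the shift along the tool's x, y, z each as a share of 40 cm, from -1 to 1, then the turn about the tool's z as a share of pi/2 rad, from -1 to 1. A call has 1 to 20 rows; each row shifts and turns the commanded pose from where the row before left it, along the tool's axes as they then stand; what a row does not reach is not made up. A row lasts 1/8 s, in which the tool goes at most 62.5 mm and 10.7 degrees, less where a joint would pass 70% of its speed; a pose out of reach is approached as far as the arm can. A call with a number of a shift or a turn outside -1 to 1 is refused whole. A call with a gripper value outside its range is refused whole. The fingers move at their own pace and stop on an object; "grip_force" is the grip in N (left out, the last holds). Time passes only in rows, so rows that do not move let the fingers close. It gives the time, the measured TCP pose, the force and the opening at its end, in the units of the state.
- arm.observe(): the state, without advancing time (a new reading comes with each control period).
- eyes.get_image(name): name is "side" or "top" or "wrist"; returns the picture (400x640x3 uint8, red, green, blue); there is no depth.
- eyes.camera_params(name): a dict with "camera_matrix" (3x3 intrinsics, pixels), "distortion" ([k1, k2, p1, p2, k3] as OpenCV has them; the pictures are not rectified), "xyz" and "attitude" of the camera in the world; the wrist camera has in their place "hand_eye" (4x4, takes a point from camera to tool coordinates, whose origin is the TCP and whose axes are the flange's). Camera axes: x right, y down, z forward; pixel columns grow to the right and rows downward; lengths in m; the calibration is good to about 2 mm. A picture is of the moment at which its call begins: read the wrist's pose just before it. camera_params takes no time and is no camera call.
- arm.sign_off(): hands the job in, once; it reports no verdict.
The state is a dict: "clock": time; "joints": joint angles; "dq": joint speeds; "joint_efforts": joint torques, N m; "position": TCP position; "ee_rot": TCP orientation; "force": force on the tool from outside, world axes, zero at the start; "ft_torque": the same for the moment, N m; "width": opening from 0.0 (shut) to 1.0 (fully open).
Only numpy, scipy, OpenCV 4.12 (cv2) and the standard library are available. Lean on these libraries where they do the work, as an engineer would, in place of code of your own. Each camera call takes 0.05 s, during which the arm holds its last target.

## Working session

There is one attempt and no reset: what is moved stays moved. The work goes in short steps, Python scripts to look and compute and a tool call to move; the robot and the scene stay as the last step left them, time stands still between calls to the robot, and variables do not carry over. Pictures are saved under pics/ and viewed, and the job is handed in when it is done.

Besides the shell and the picture viewer there is one more tool, called after "Call:" as name(argument=value, ...) on one line, values as JSON. apply_moves: Moves the arm, as the interface text tells. Its arguments: {"type":"object","properties":{"targets":{"type":"array"},"grip_force":{"type":"number"}},"required":["targets"]}

```bash
ls; mkdir -p pics; python3 - <<'E'
from cell import arm, eyes
import cv2
print(arm.observe(), arm.pinch_z)
for n in ["side","top"]:
    cv2.imwrite(f"pics/{n}0.png", eyes.get_image(n)[:,:,::-1]); print(n, eyes.camera_params(n))
print(eyes.camera_params("wrist"))
E
```

```text
pics
{'clock': 0.0, 'joints': array([ 1.17342391,  0.43523079,  0.02497668,  1.57411531, -0.01160166,
        1.13399885, -0.0751096 ]), 'dq': array([ 1.72617513e-03,  1.04723669e-04, -2.49762176e-03,  1.05262788e-03,
       -4.51455968e-05, -1.29633107e-03, -5.82476010e-04]), 'joint_efforts': array([ 3.71681199e-04, -6.67859101e+01,  9.85175259e-01, -3.14462364e+01,
       -6.04624534e-02,  4.29386110e-02,  1.71250563e-04]), 'position': array([ 0.18135227, -0.59752351,  0.20193316]), 'ee_rot': array([-3.10600675e+00, -4.60993583e-01,  5.95411526e-04]), 'force': array([-0.14581433, -1.07096222, -0.35396826]), 'ft_torque': array([ 0.05538329,  0.0046993 , -0.00384818]), 'width': 0.9965548330414788} 0.0188
side {'camera_matrix': array([[394.40607346,   0.        , 321.25736509],
       [  0.        , 394.40607346, 201.97686734],
       [  0.        ,   0.        ,   1.        ]]), 'distortion': array([0.0224058, 0.       , 0.       , 0.       , 0.       ]), 'xyz': array([0.17257161, 0.39280534, 0.88320653]), 'attitude': array([-1.09921343,  2.51337953, -0.87155947])}
top {'camera_matri
[... 261 characters left out ...]
 0.51931067, -0.04524849,  1.06445452]), 'attitude': array([-2.13419848,  2.17646672, -0.0905387 ])}
{'camera_matrix': array([[342.10013254,   0.        , 322.94732062],
       [  0.        , 342.10013254, 200.28432571],
       [  0.        ,   0.        ,   1.        ]]), 'distortion': array([0.017323, 0.      , 0.      , 0.      , 0.      ]), 'hand_eye': array([[ 2.10713987e-04, -9.57626987e-01, -2.88011302e-01,
         7.75994419e-02],
       [ 9.99999821e-01,  3.63002051e-04, -4.75351523e-04,
        -8.65991738e-04],
       [ 5.59758140e-04, -2.88011150e-01,  9.57626892e-01,
        -1.79972139e-01],
       [ 0.00000000e+00,  0.00000000e+00,  0.00000000e+00,
         1.00000000e+00]])}
```

View pics/side0.png

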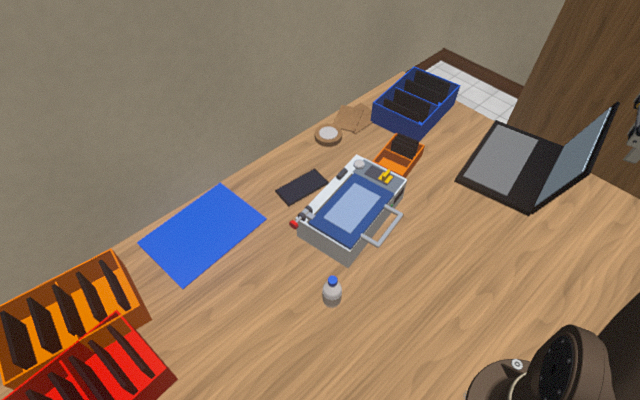

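View pics/top0.png

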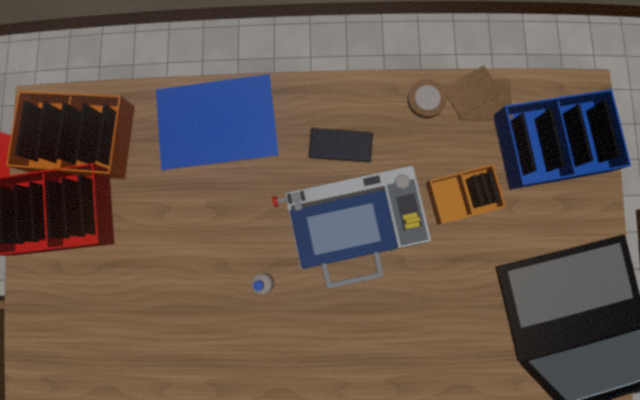

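The top view shows the chamber at about (360,215), red pin head at about (275,201), handle at (355,283), yellow tab at (411,220), bottle at (262,284) and tray at (466,194). I'll zoom in next.

```bash
python3 - <<'E'
import cv2
t=cv2.imread("pics/top0.png")[155:300,245:445]
cv2.imwrite("pics/top0z.png",cv2.resize(t,None,fx=4,fy=4,interpolation=cv2.INTER_CUBIC))
t=cv2.imread("pics/side0.png")[130:310,260:440]
cv2.imwrite("pics/side0z.png",cv2.resize(t,None,fx=3.3,fy=3.3,interpolation=cv2.INTER_CUBIC))
E
```

```text
(no output)
```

View pics/top0z.png

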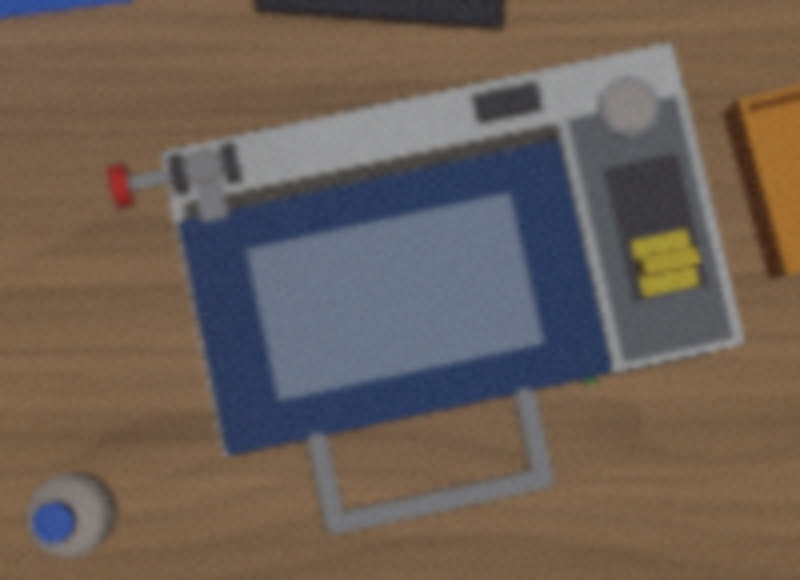

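View pics/side0z.png

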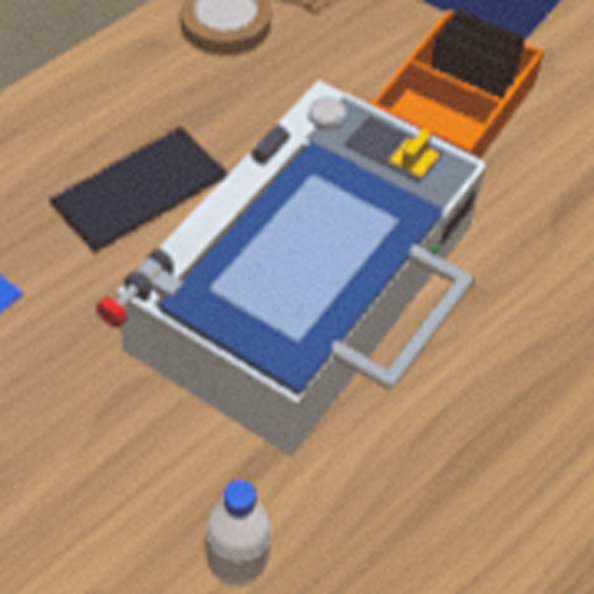

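```bash
cat > h.py <<'E'
import numpy as np, cv2
from scipy.spatial.transform import Rotation as R
from scipy.optimize import least_squares
from cell import arm, eyes
def cam(n):
    p=eyes.camera_params(n)
    if n=="wrist":
        s=arm.observe(); T=np.eye(4); T[:3,:3]=R.from_rotvec(s["ee_rot"]).as_matrix(); T[:3,3]=s["position"]
        T=T@np.array(p["hand_eye"])
    else:
        T=np.eye(4); T[:3,:3]=R.from_rotvec(p["attitude"]).as_matrix(); T[:3,3]=p["xyz"]
    return np.array(p["camera_matrix"]),np.array(p["distortion"]),T
def proj(c,P):
    K,D,T=c; Ti=np.linalg.inv(T)
    return cv2.projectPoints(np.asarray(P,float).reshape(-1,3),cv2.Rodrigues(Ti[:3,:3])[0],Ti[:3,3],K,D)[0].reshape(-1,2)
def ray(c,uv,z):
    K,D,T=c; n=cv2.undistortPoints(np.array([[uv]],float),K,D).ravel()
    d=T[:3,:3]@np.array([n[0],n[1],1]); o=T[:3,3]; return o+d*(z-o[2])/d[2]
def ch(p,P):
    x,y,a=p; P=np.asarray(P,float).reshape(-1,3); c,s=np.cos(a),np.sin(a)
    return np.c_[x+c*P[:,0]-s*P[:,1], y+s*P[:,0]+c*P[:,1], P[:,2]]
E
python3 - <<'E'
from h import *
ct,cs=cam("top"),cam("side")
zt=lambda u,v:(245+u/4,155+v/4)
zs=lambda u,v:(260+u/3.3,130+v/3.3)
M=[([.0825,-.14,.085],zt(672,43)),([-.0825,-.14,.085],zt(743,343)),([.0825,.14,.085],zt(163,152)),([-.125,.035,.091],zt(440,505)),([-.0825,.138,.098],zt(229,455))]
S=[([.0825,-.14,.085],zs(318,80)),([-.0825,-.14,.085],zs(484,162)),([-.125,.035,.091],zs(430,330)),([-.0825,.138,.098],zs(298,397))]
f=lambda p:np.r_[(proj(ct,ch(p,[m[0] for m in M]))-[m[1] for m in M]).ravel(),(proj(cs,ch(p,[m[0] for m in S]))-[m[1] for m in S]).ravel()]
r=least_squares(f,[.55,-.1,.1]); p=r.x
print(p,r.fun.reshape(-1,2).round(1))
print("tab",ray(ct,zt(668,262),.108)," red",ray(ct,zt(113,187),.095),ray(cs,zs(108,318),.095))
def inv(q):
    c,s=np.cos(p[2]),np.sin(p[2]);d=q[:2]-p[:2];return np.array([c*d[0]+s*d[1],-s*d[0]+c*d[1]])
print(inv(ray(ct,zt(668,262),.108)),inv(ray(ct,zt(113,187),.095)),inv(ray(cs,zs(107,318),.095)),inv(ray(ct,zt(440,505),.091)))
print("bar",ch(p,[-.125,.035,.091]),"pin home",ch(p,[.07,.146,.095]))
print("bottle",ray(ct,zt(54,522),.105),inv(ray(ct,zt(54,522),.105)))
print("tray",inv(ray(ct,zt(740,100),.066)), inv(ray(ct,zt(775,275),.02)))
E
```

```text
[ 0.5886646  -0.10460327  0.19419104] [[ 0.2  0.5]
 [ 0.5  1.1]
 [-0.7  1. ]
 [-0.4 -1.3]
 [-0.6  1.7]
 [-0.5 -0.7]
 [ 0.5  0. ]
 [-1.8 -1.1]
 [ 0.2 -2.3]]
tab [ 0.57922715 -0.21475651  0.108     ]  red [0.62548809 0.07277265 0.095     ] [0.62039917 0.07290732 0.095     ]
[-0.03051665 -0.10626164] [0.07036009 0.16693605] [0.06598662 0.1684833 ] [-0.12769193  0.03484187]
bar [[ 0.45926004 -0.09438273  0.091     ]] pin home [[0.62917486 0.05216062 0.095     ]]
bottle [0.45200318 0.10367812 0.105     ] [-0.0939001  0.2307385]
tray [ 0.04794367 -0.17289933] [-0.04823774 -0.18008709]
```

```bash
python3 - <<'E'
from h import *
ct,cs=cam("top"),cam("side")
for P in ([.181,-.598,.202],[0,0,0],[.6,-.1,0],[.6,.3,0],[.2,0,0]): print(P,proj(ct,P).round(),proj(cs,P).round())
cv2.imwrite("pics/w0.png",eyes.get_image("wrist")[:,:,::-1])
E
```

```text
[0.181, -0.598, 0.202] [[625. 421.]] [[623. 155.]]
[0, 0, 0] [[315. 482.]] [[529. 426.]]
[0.6, -0.1, 0] [[354. 216.]] [[347. 216.]]
[0.6, 0.3, 0] [[182. 219.]] [[226. 309.]]
[0.2, 0, 0] [[313. 394.]] [[444. 348.]]
```

View pics/w0.png

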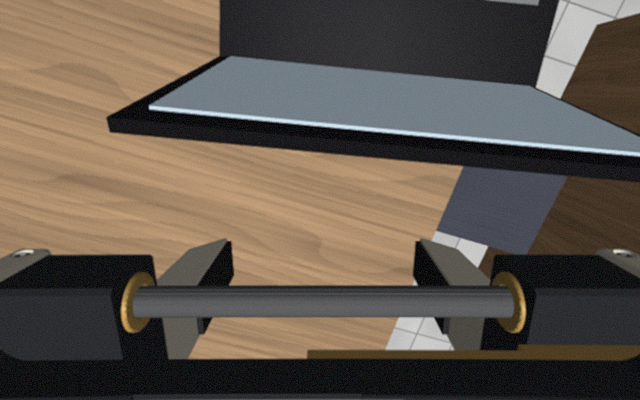

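The wrist view shows the laptop screen just ahead of the gripper, with its edge near row 140. I'll lift clear first, then turn.

Call:
apply_moves(targets=[1,0,0,-0.14,0,1,0,0,-0.14,0,1,0,0,-0.14,0,1,0,0,-0.14,0,1,0,0,0,-0.117,1,0,0,0,-0.117,1,0,0,0,-0.117,1,0,0,0,-0.117,1,0,0,0,-0.117,1,0,0,0,-0.117,1,0,0,0,-0.117,1,0,0,0,-0.117,1,0,0,0,0], grip_force=20)

```text
clock: 1.78
position: [0.1814, -0.598, 0.4264]
ee_rot: [-1.997, -2.425, -0.001]
force: [-0.0, -0.1, 0.3]
width: 0.006
```

```bash
cat >> h.py <<'E'
p0=np.array([0.5886646,-0.10460327,0.19419104])
def state(p=p0):
    s=arm.observe(); Rm=R.from_rotvec(s["ee_rot"]).as_matrix(); c,sn=np.cos(p[2]),np.sin(p[2]); d=s["position"][:2]-p[:2]
    C=np.array([[c,sn],[-sn,c]])
    print("t",round(s["clock"],2),"pos",s["position"].round(4),"chamber",(C@d).round(4),"Fch",(C@s["force"][:2]).round(1),s["force"][2].round(1),"w",round(s["width"],3),
     "yaw err tooly",round(np.arctan2(Rm[1,1],Rm[0,1])-p[2],4),"tilt",Rm[:2,2].round(4),"q",s["joints"].round(2))
    return s,Rm
def need(chP,z,p=p0):
    s=arm.observe(); Rm=R.from_rotvec(s["ee_rot"]).as_matrix()
    t=ch(p,[chP[0],chP[1],z])[0]-s["position"]; print("shift share",(Rm.T@t/.4).round(4))
E
python3 - <<'E'
from h import *
state(); need((.070,.20),.25)
E
```

```text
t 1.77 pos [ 0.1814 -0.598   0.4264] chamber [-0.4948 -0.4056] Fch [-0.1 -0.1] 0.3 w 0.006 yaw err tooly -0.0012 tilt [-0.      0.0006] q [ 1.32  0.37 -0.21  1.14  0.08  1.64  1.32]
shift share [1.5153 1.4101 0.442 ]
```

Call:
apply_moves(targets=[1,0.101,0.094,0,0,1,0.101,0.094,0,0,1,0.101,0.094,0,0,1,0.101,0.094,0,0,1,0.101,0.094,0,0,1,0.101,0.094,0,0,1,0.101,0.094,0,0,1,0.101,0.094,0,0,1,0.101,0.094,0,0,1,0.101,0.094,0,0,1,0.101,0.094,0,0,1,0.101,0.094,0,0,1,0.101,0.094,0,0,1,0.101,0.094,0,0,1,0.101,0.094,0,0,1,0,0,0.14,0,1,0,0,0.14,0,1,0,0,0.14,0,1,0,0,0,0])

```text
clock: 4.15
position: [0.6155, 0.1038, 0.2547]
ee_rot: [-1.997, -2.419, 0.011]
force: [0.5, 0.5, 1.1]
width: 0.006
```

```bash
python3 - <<'E'
from h import *
state(); need((.070,.20),.25)
cv2.imwrite("pics/w1.png",eyes.get_image("wrist")[:,:,::-1])
cv2.imwrite("pics/t1.png",eyes.get_image("top")[:,:,::-1])
E
```

```text
t 4.15 pos [0.6155 0.1038 0.2547] chamber [0.0666 0.1993] Fch [0.6 0.4] 1.1 w 0.006 yaw err tooly -0.0038 tilt [-0.0082 -0.0026] q [ 0.18  0.49 -0.68  1.45  0.31  1.32 -0.32]
shift share [0.0018 0.0086 0.0116]
```

View pics/w1.png

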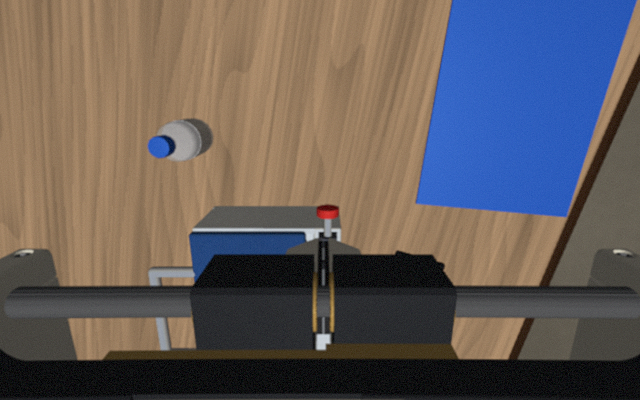

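The wrist view shows the red head at about (327,211), clear of the fingers. The bottle is off to the left at (175,142).

```bash
python3 - <<'E'
from h import *
s,Rm=state()
c=cam("wrist")
im=cv2.imread("pics/w1.png"); m=(im[:,:,2]>130)&(im[:,:,1]<60)&(im[:,:,0]<60)
v,u=np.nonzero(m); print(u.min(),u.max(),v.min(),v.max(),u.mean(),v.mean())
C=np.array([[np.cos(p0[2]),np.sin(p0[2])],[-np.sin(p0[2]),np.cos(p0[2])]])
for v_ in(206,211,217): 
  q=ray(c,(u.mean(),v_),.095); print(q, C@(q[:2]-p0[:2]))
q=ray(c,(160,270),.091);print("bar corner ~",C@(q[:2]-p0[:2]))
q=ray(c,(341,229),.085);print("box back left",C@(q[:2]-p0[:2]))
E
```

```text
t 4.25 pos [0.6187 0.1057 0.2604] chamber [0.07   0.2005] Fch [-0.8 -0.6] 0.7 w 0.006 yaw err tooly -0.0025 tilt [0.001  0.0005] q [ 0.18  0.49 -0.68  1.44  0.31  1.32 -0.32]
318 337 210 218 327.4965034965035 213.71328671328672
[0.62914165 0.07588487 0.095     ] [0.07454556 0.16928473]
[0.63022794 0.07040663 0.095     ] [0.07455428 0.16369984]
[0.63154416 0.06376863 0.095     ] [0.0745648  0.15693261]
bar corner ~ [-0.11449296  0.09270981]
box back left [0.0897647  0.13919358]
```

Call:
apply_moves(targets=[1,0,0,0.11,0,1,0,0,0.11,0,1,0,0,0.11,0,1,0,0,0.12,0,1,0,0,0,0,1,-0.0125,0,0,0,1,-0.0125,0,0,0,1,-0.0125,0,0,0,1,-0.0125,0,0,0,1,-0.0125,0,0,0,1,-0.0125,0,0,0,1,-0.0125,0,0,0,1,0,0,0,0])

```text
clock: 5.88
position: [0.625, 0.0704, 0.0787]
ee_rot: [1.996, 2.425, -0.0]
force: [-0.0, 0.6, 0.7]
width: 0.005
```

```bash
python3 - <<'E'
from h import *
state()
E
```

```text
t 5.88 pos [0.625  0.0704 0.0787] chamber [0.0694 0.1647] Fch [0.1 0.6] 0.7 w 0.005 yaw err tooly -0.0006 tilt [ 0.0002 -0.0004] q [ 0.2   0.64 -0.62  1.66  0.43  0.98 -0.37]
```

Call:
apply_moves(targets=[1,-0.01,0,0,0,1,-0.01,0,0,0,1,-0.005,0,0,0,1,0,0,0,0])

```text
clock: 6.38
position: [0.6266, 0.0619, 0.0787]
ee_rot: [-1.995, -2.426, -0.001]
force: [-0.2, 5.0, 0.1]
width: 0.006
```

```bash
python3 - <<'E'
from h import *
state()
im=eyes.get_image("side")[:,:,::-1][160:260,260:400]
cv2.imwrite("pics/s2.png",cv2.resize(im,None,fx=5,fy=5,interpolation=cv2.INTER_CUBIC))
E
```

```text
t 6.38 pos [0.6266 0.0619 0.0787] chamber [0.0694 0.1561] Fch [0.8 5. ] 0.1 w 0.006 yaw err tooly 0.0004 tilt [-0.0002  0.0011] q [ 0.22  0.64 -0.62  1.66  0.43  0.98 -0.35]
```

View pics/s2.png

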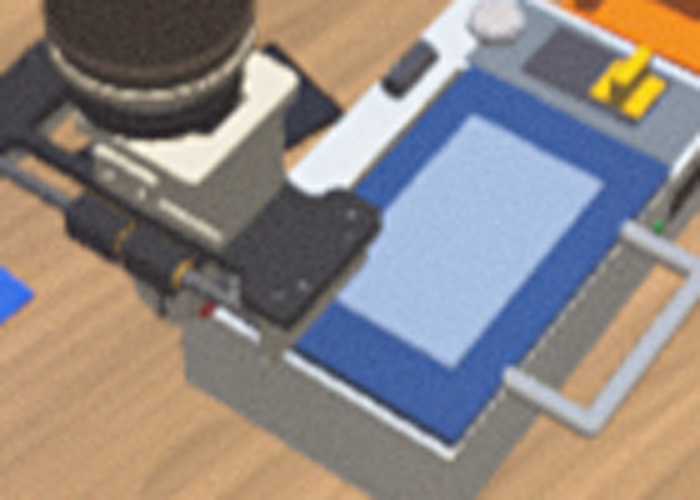

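The fingers are on the head at about (205,310) and pushing at 5 N. I'll push on gently until the force shows the hard stop.

Call:
apply_moves(targets=[1,-0.005,0,0,0,1,-0.005,0,0,0,1,0,0,0,0])

```text
clock: 6.8
position: [0.6267, 0.0616, 0.0788]
ee_rot: [-1.99, -2.427, -0.005]
force: [-1.1, 12.6, -0.8]
width: 0.004
```

```bash
python3 - <<'E'
from h import *
state()
E
```

```text
t 6.8 pos [0.6267 0.0616 0.0788] chamber [0.0693 0.1557] Fch [ 1.4 12.5] -0.8 w 0.004 yaw err tooly 0.0031 tilt [-0.0007  0.0049] q [ 0.22  0.65 -0.62  1.66  0.43  0.98 -0.35]
```

The pin sits hard on its stop: 4 mm of extra command moved it only 0.4 mm, at y 155.7 mm against an expected 155.5 mm. Next I'll back off and go above the handle.

Call:
apply_moves(targets=[1,0.05,0,0,0,1,0.05,0,0,0,1,0,0,-0.12,0,1,0,0,-0.12,0,1,0,0,-0.12,0,0.6,-0.078,-0.098,0,0,0.6,-0.078,-0.098,0,0,0.6,-0.078,-0.098,0,0,0.6,-0.078,-0.098,0,0,0.6,-0.078,-0.098,0,0,0.6,0,0,0,0,0.6,0,0,0,0])

```text
clock: 8.3
position: [0.4579, -0.0938, 0.223]
ee_rot: [1.995, 2.426, 0.0]
force: [-0.1, -0.2, 1.4]
width: 0.396
```

```bash
python3 - <<'E'
from h import *
state(); need((-.126,.035),.075)
cv2.imwrite("pics/w3.png",eyes.get_image("wrist")[:,:,::-1])
im=eyes.get_image("top")[:,:,::-1][155:300,245:445]
cv2.imwrite("pics/t3.png",cv2.resize(im,None,fx=4,fy=4,interpolation=cv2.INTER_CUBIC))
E
```

```text
t 8.3 pos [ 0.4579 -0.0938  0.223 ] chamber [-0.1262  0.0359] Fch [-0.1 -0.2] 1.4 w 0.396 yaw err tooly 0.0 tilt [ 0.0007 -0.0004] q [ 0.68  0.24 -0.7   1.87  0.17  1.1   0.11]
shift share [-1.900e-03  3.000e-04  3.701e-01]
```

View pics/w3.png

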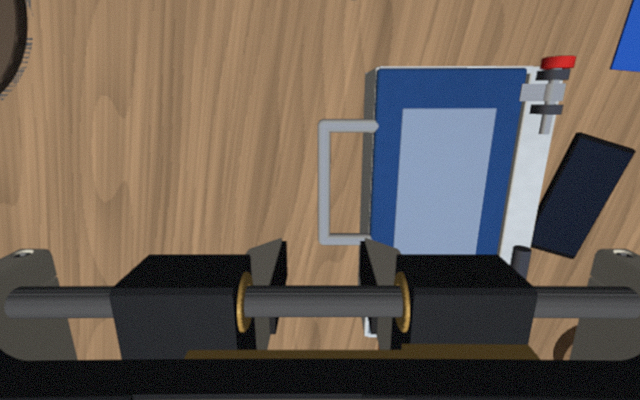

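View pics/t3.png

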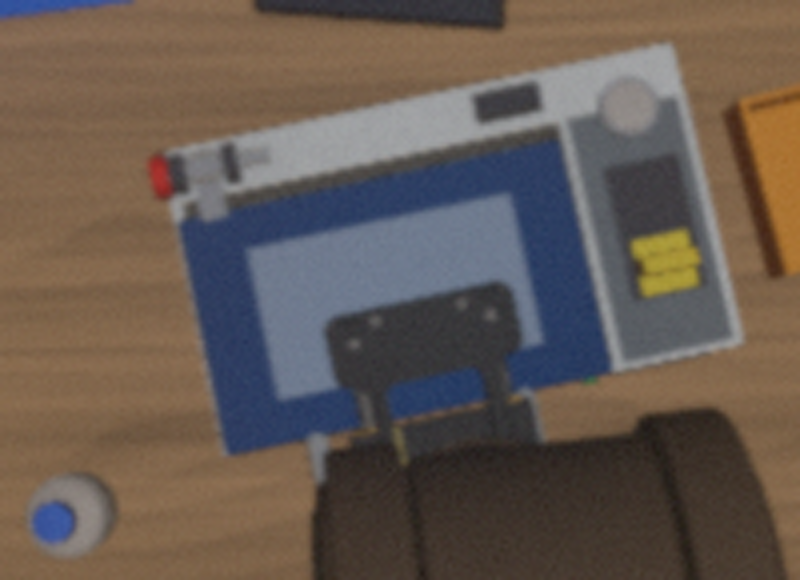

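The pin is now flush against its lug in both views, with the head at about (160,177) in the zoomed top view. The wrist view shows the bar at column 324, rows 120–243.

```bash
python3 - <<'E'
from h import *
c=cam("wrist")
C=np.array([[np.cos(p0[2]),np.sin(p0[2])],[-np.sin(p0[2]),np.cos(p0[2])]])
for uv in((324,125),(324,180),(324,240)):
  q=ray(c,uv,.091); print(C@(q[:2]-p0[:2]))
q=ray(c,(557,62),.095); print("head",C@(q[:2]-p0[:2]))
q=ray(c,(372,150),.098); print("lid front",C@(q[:2]-p0[:2]))
E
```

```text
[-0.12518159  0.09187083]
[-0.12502402  0.04154596]
[-0.12483503 -0.01915618]
head [0.06816942 0.14323697]
lid front [-0.08239111  0.07068907]
```

Call:
apply_moves(targets=[0.6,0,0.003,0.12,0,0.6,0,0,0.12,0,0.6,0,0,0.08,0,0.6,0,0,0.05,0,0.6,0,0,0,0,1,0,0,0,0,1,0,0,0,0,1,0,0,0,0,1,0,0,0,0], grip_force=30)

```text
clock: 9.52
position: [0.4589, -0.0943, 0.0751]
ee_rot: [1.995, 2.425, 0.0]
force: [0.8, 0.1, -0.8]
width: 0.028
```

```bash
python3 - <<'E'
from h import *
state()
E
```

```text
t 9.53 pos [ 0.4589 -0.0943  0.0751] chamber [-0.1253  0.0352] Fch [ 0.8 -0.1] -0.8 w 0.028 yaw err tooly -0.0003 tilt [ 0.0007 -0.0003] q [ 0.58  0.42 -0.63  2.06  0.36  0.77 -0.07]
```

The reading is 2.6 mm, where a 12 mm bar should give about 0.13. I'll check by looking.

```bash
python3 - <<'E'
from h import *
im=eyes.get_image("side")[:,:,::-1][160:280,320:480]
cv2.imwrite("pics/s4.png",cv2.resize(im,None,fx=4.9,fy=4.9,interpolation=cv2.INTER_CUBIC))
cv2.imwrite("pics/w4.png",eyes.get_image("wrist")[:,:,::-1])
state()
E
```

```text
t 9.62 pos [ 0.4588 -0.0942  0.0749] chamber [-0.1254  0.0352] Fch [-0.1 -1. ] -0.2 w 0.006 yaw err tooly -0.0002 tilt [ 0.0003 -0.0002] q [ 0.58  0.42 -0.63  2.06  0.36  0.77 -0.07]
```

View pics/s4.png

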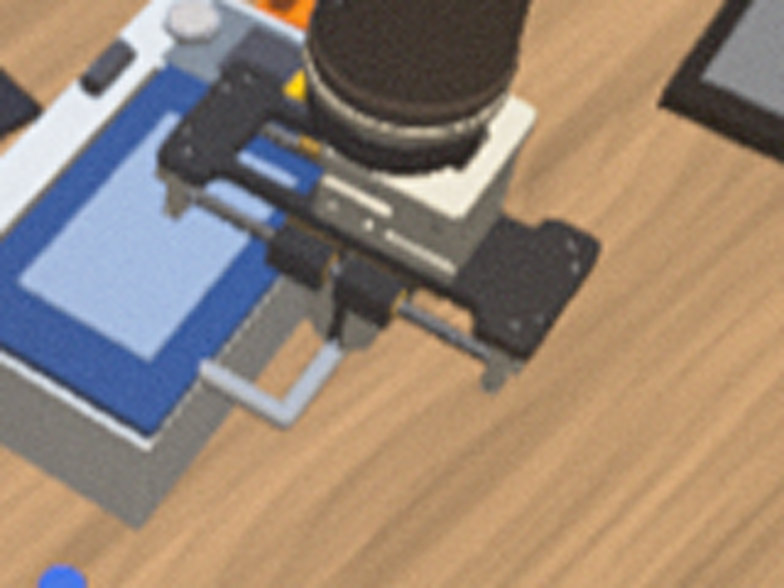

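View pics/w4.png

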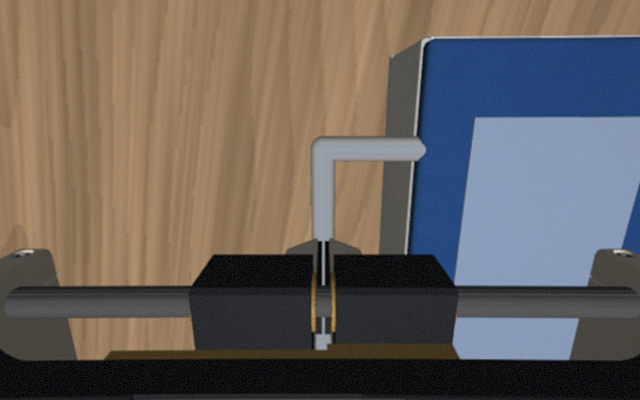

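```bash
python3 - <<'E'
from h import *
c=cam("wrist")
for z in (.08,.091,.1,.11):
  print(z,proj(c,ch(p0,[[-.131,.06,z],[-.119,.06,z],[-.125,.09,z],[-.125,.045,z],[-.0825,.138,.098]])).round(0).tolist())
s,Rm=state()
for t in ([0.0095,0,0],[0.0095,0,-.019],[0.0095,0,-.04],[0.0095,0,-.05]): print(t,proj(c,s["position"]+Rm@np.array(t)).round())
im=eyes.get_image("wrist")[:,:,::-1][120:380,240:420]
cv2.imwrite("pics/w5.png",cv2.resize(im,None,fx=2.3*1,fy=2.3,interpolation=cv2.INTER_CUBIC))
im=eyes.get_image("top")[:,:,::-1][155:300,245:445]
cv2.imwrite("pics/t5.png",cv2.resize(im,None,fx=4,fy=4,interpolation=cv2.INTER_CUBIC))
E
```

```text
0.08 [[313.0, 203.0], [336.0, 203.0], [325.0, 147.0], [325.0, 229.0], [427.0, 37.0]]
0.091 [[313.0, 210.0], [337.0, 210.0], [325.0, 150.0], [325.0, 237.0], [427.0, 37.0]]
0.1 [[312.0, 216.0], [337.0, 216.0], [325.0, 153.0], [325.0, 244.0], [427.0, 37.0]]
0.11 [[312.0, 223.0], [338.0, 223.0], [325.0, 157.0], [325.0, 253.0], [427.0, 37.0]]
t 9.62 pos [ 0.4588 -0.0942  0.0749] chamber [-0.1254  0.0352] Fch [-0.1 -1. ] -0.2 w 0.006 yaw err tooly -0.0002 tilt [ 0.0003 -0.0002] q [ 0.58  0.42 -0.63  2.06  0.36  0.77 -0.07]
[0.0095, 0, 0] [[324. 226.]]
[0.0095, 0, -0.019] [[324. 240.]]
[0.0095, 0, -0.04] [[324. 258.]]
[0.0095, 0, -0.05] [[324. 269.]]
```

View pics/w5.png

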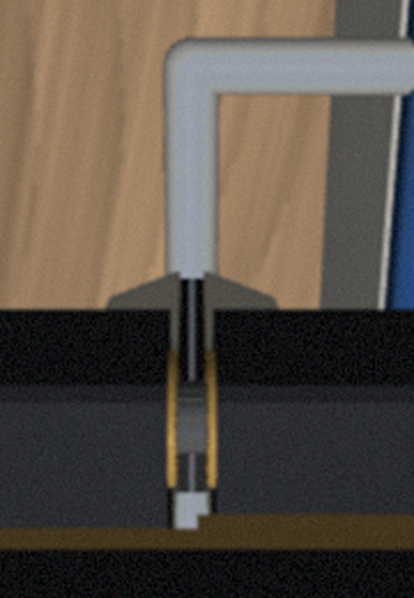

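View pics/t5.png

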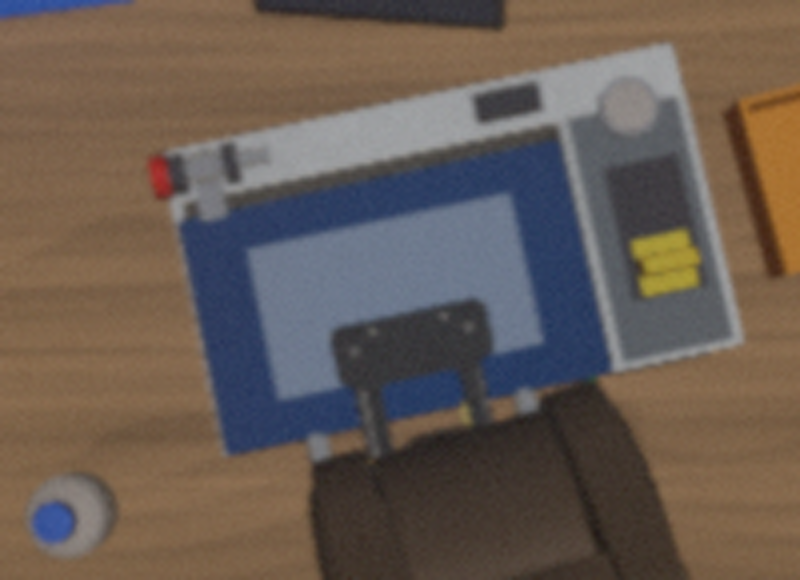

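Call:
apply_moves(targets=[0.6,0,0,0,0,0.6,0,0,0,0,0.6,0,0,0,0])

```text
clock: 10.1
position: [0.4587, -0.0941, 0.0747]
ee_rot: [-1.996, -2.426, 0.0]
force: [0.2, -0.8, -0.7]
width: 0.279
```

```bash
python3 - <<'E'
from h import *
s,Rm=state()
c=cam("wrist");cs=cam("side")
for t in ([0,0,0],[0.0095,0.018,0],[0.0095,0.018,-.02],[0.0095,.018,-.04]): print(t,proj(c,s["position"]+Rm@np.array(t)).round(),proj(cs,s["position"]+Rm@np.array(t)).round(1))
im=eyes.get_image("wrist")[:,:,::-1][120:380,200:450]
cv2.imwrite("pics/w6.png",cv2.resize(im,None,fx=2.3*1,fy=2.3,interpolation=cv2.INTER_CUBIC))
im=eyes.get_image("side")[:,:,::-1][190:250,350:430]
cv2.imwrite("pics/s6.png",cv2.resize(im,None,fx=9,fy=9,interpolation=cv2.INTER_CUBIC))
E
```

```text
t 10.1 pos [ 0.4587 -0.0941  0.0747] chamber [-0.1255  0.0354] Fch [ 0.  -0.8] -0.7 w 0.279 yaw err tooly 0.0 tilt [-0.0001 -0.    ] q [ 0.58  0.42 -0.63  2.06  0.36  0.77 -0.07]
[0, 0, 0] [[324. 242.]] [[387.7 232.9]]
[0.0095, 0.018, 0] [[356. 226.]] [[379.4 231.9]]
[0.0095, 0.018, -0.02] [[360. 241.]] [[380.3 227.3]]
[0.0095, 0.018, -0.04] [[364. 258.]] [[381.3 222.5]]
```

View pics/w6.png

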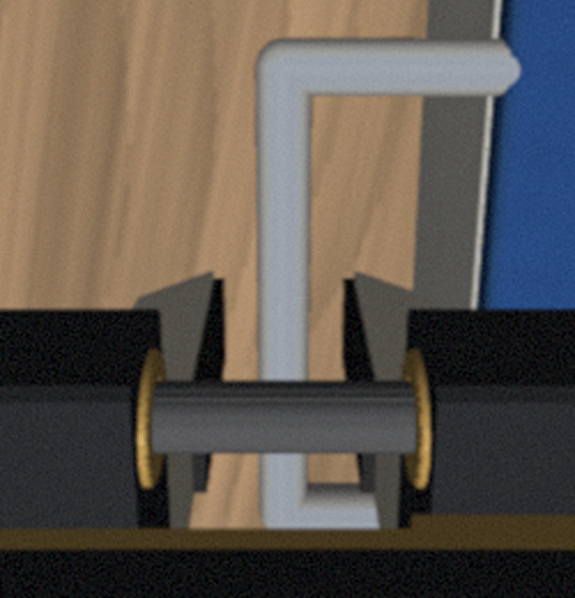

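View pics/s6.png

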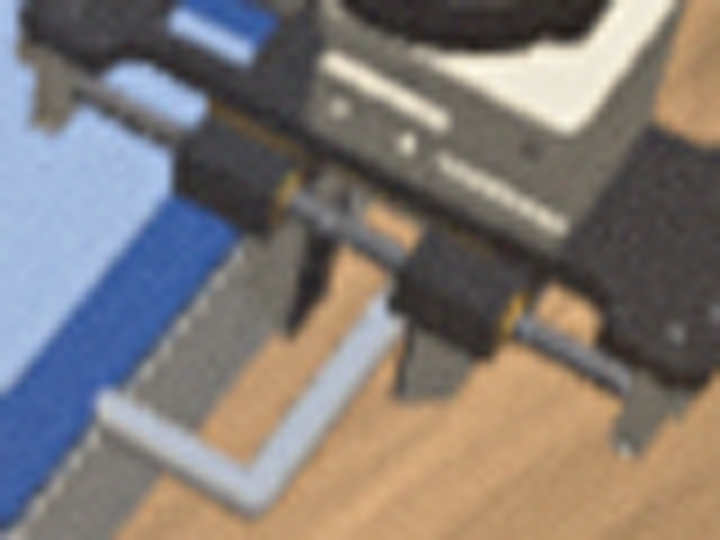

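```bash
python3 - <<'E'
from h import *
s,Rm=state(); c=cam("wrist");cs=cam("side")
# +y finger inner pad tip corner: wrist (200+345/2.3,120+278/2.3), side (350+290/9,190+332/9)
uw=np.array([200+347/2.3,120+279/2.3]); us=np.array([350+290/9,190+332/9]); 
f=lambda t:np.r_[proj(c,s["position"]+Rm@t)[0]-uw,proj(cs,s["position"]+Rm@t)[0]-us]
r=least_squares(f,[0,.013,0.]);print(r.x,r.fun)
# bar left corner top
f=lambda q:np.r_[proj(c,q)[0]-np.array([200+283/2.3,120+68/2.3]),proj(cs,q)[0]-np.array([350+258/9,190+487/9])]
r=least_squares(f,[.46,-.05,.09]);print(r.x,r.fun); d=r.x[:2]-p0[:2];a=p0[2];print(np.cos(a)*d[0]+np.sin(a)*d[1],-np.sin(a)*d[0]+np.cos(a)*d[1])
E
```

```text
t 10.2 pos [ 0.4588 -0.0941  0.0747] chamber [-0.1254  0.0354] Fch [-0.2  0.6] -0.3 w 0.364 yaw err tooly 0.0 tilt [ 0. -0.] q [ 0.58  0.42 -0.63  2.06  0.36  0.77 -0.07]
[ 0.01404547  0.01258706 -0.03129741] [-0.06148052  0.04673897 -0.38503937  0.04330875]
[ 0.44740255 -0.03958364  0.09580107] [-0.28354101  0.14564453 -1.58880622 -0.12788653]
-0.12605987626813125 0.09105726783191666
```

Two-view triangulation puts the visible pad tips about 20 mm or more above the reported TCP, so the fingers closed above the bar. I'll go 20 mm deeper; clearance allows it.

Call:
apply_moves(targets=[0.6,0,0,0.025,0,0.6,0,0,0.025,0,0.6,0,0,0,0,1,0,0,0,0,1,0,0,0,0,1,0,0,0,0,1,0,0,0,0,1,0,0,0,0,1,0,0,0,0])

```text
clock: 11.32
position: [0.4588, -0.0942, 0.0549]
ee_rot: [1.996, 2.426, -0.0]
force: [-0.6, -0.6, 3.2]
width: 0.12
```

```bash
python3 - <<'E'
from h import *
s,Rm=state()
im=eyes.get_image("wrist")[:,:,::-1][120:380,200:450]
cv2.imwrite("pics/w7.png",cv2.resize(im,None,fx=2.3*1,fy=2.3,interpolation=cv2.INTER_CUBIC))
im=eyes.get_image("side")[:,:,::-1][190:250,350:430]
cv2.imwrite("pics/s7.png",cv2.resize(im,None,fx=9,fy=9,interpolation=cv2.INTER_CUBIC))
E
```

```text
t 11.32 pos [ 0.4588 -0.0942  0.0549] chamber [-0.1254  0.0353] Fch [-0.7 -0.5] 3.2 w 0.12 yaw err tooly -0.0001 tilt [ 0.0001 -0.0002] q [ 0.56  0.45 -0.61  2.07  0.39  0.73 -0.1 ]
```

View pics/w7.png

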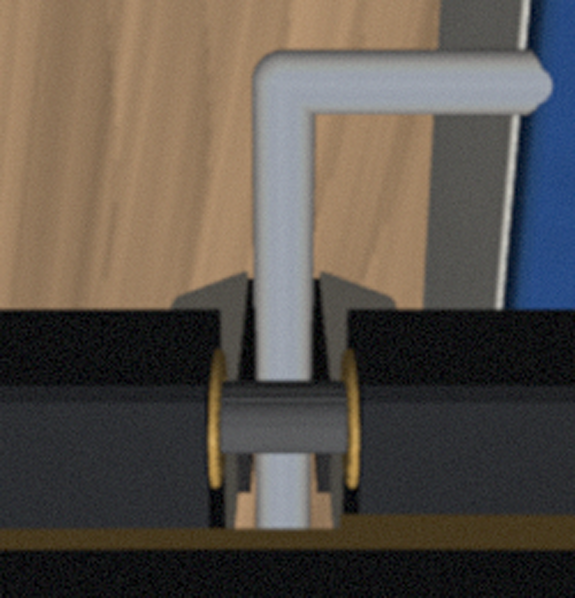

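View pics/s7.png

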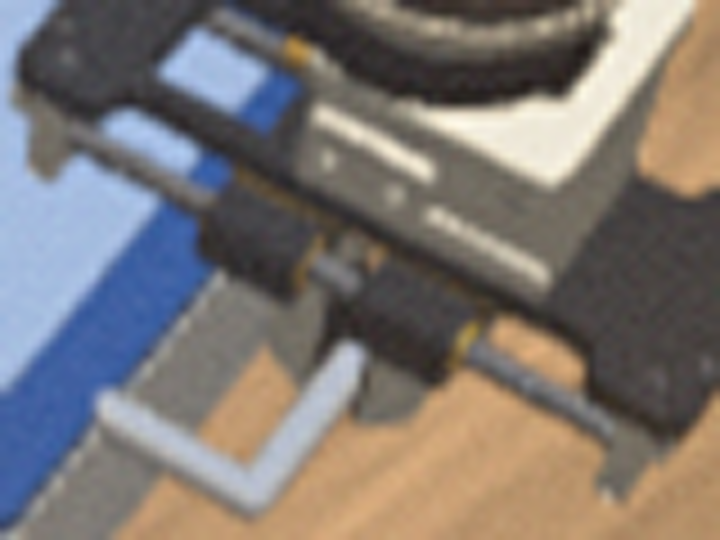

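The fingers are on the bar now (11 mm wide, bar centred between the pads). They're probably near the tips, so I'll reopen, go 8 mm deeper and grip again.

Call:
apply_moves(targets=[0.7,0,0,0,0,0.7,0,0,0,0,0.7,0,0,0.02,0,0.7,0,0,0,0,1,0,0,0,0,1,0,0,0,0,1,0,0,0,0,1,0,0,0,0])

```text
clock: 12.42
position: [0.4588, -0.0941, 0.0468]
ee_rot: [1.996, 2.426, 0.0]
force: [-0.5, -0.1, 0.7]
width: 0.121
```

```bash
python3 - <<'E'
from h import *
s,Rm=state()
E
```

```text
t 12.43 pos [ 0.4588 -0.0941  0.0468] chamber [-0.1254  0.0354] Fch [-0.5 -0. ] 0.7 w 0.121 yaw err tooly -0.0 tilt [ 0.0001 -0.0001] q [ 0.55  0.47 -0.6   2.08  0.4   0.71 -0.11]
```

Call:
apply_moves(targets=[1,0,0,-0.005,0,1,0,0,-0.005,0,1,0,0,-0.005,0,1,0,0,-0.005,0,1,0,0,0,0,1,0,0,0,0,1,0,0,0,0])

```text
clock: 13.3
position: [0.4587, -0.0941, 0.0547]
ee_rot: [-1.996, -2.426, -0.0]
force: [0.6, 0.9, -3.5]
width: 0.123
```

```bash
python3 - <<'E'
from h import *
s,Rm=state()
E
```

```text
t 13.3 pos [ 0.4587 -0.0941  0.0547] chamber [-0.1255  0.0354] Fch [0.8 0.8] -3.5 w 0.123 yaw err tooly 0.0 tilt [-0.  0.] q [ 0.56  0.45 -0.61  2.07  0.39  0.72 -0.1 ]
```

The lid has lifted 8 mm (about 0.04 rad) against only its own weight. I'll pull a little more to see whether the catch stops it.

Call:
apply_moves(targets=[1,0,0,-0.004,0,1,0,0,-0.004,0,1,0,0,-0.004,0,1,0,0,0,0,1,0,0,0,0])

```text
clock: 13.92
position: [0.4589, -0.0941, 0.0596]
ee_rot: [1.995, 2.426, 0.0]
force: [3.0, 0.8, -2.8]
width: 0.119
```

```bash
python3 - <<'E'
from h import *
s,Rm=state()
E
```

```text
t 13.93 pos [ 0.4589 -0.0941  0.0596] chamber [-0.1253  0.0354] Fch [3.1 0.2] -2.8 w 0.119 yaw err tooly 0.0 tilt [ 0.0004 -0.    ] q [ 0.57  0.45 -0.61  2.07  0.38  0.74 -0.1 ]
```

Call:
apply_moves(targets=[1,0,0.001,-0.01,0,1,0,0.001,-0.01,0,1,0,0.002,-0.01,0,1,0,0,0,0,1,0,0,0,0])

```text
clock: 14.55
position: [0.4597, -0.0939, 0.0714]
ee_rot: [-1.995, -2.426, 0.001]
force: [-2.4, -0.4, -3.4]
width: 0.122
```

```bash
python3 - <<'E'
from h import *
s,Rm=state()
im=eyes.get_image("side")[:,:,::-1][130:280,270:470]
cv2.imwrite("pics/s8.png",cv2.resize(im,None,fx=4,fy=4,interpolation=cv2.INTER_CUBIC))
E
```

```text
t 14.55 pos [ 0.4597 -0.0939  0.0714] chamber [-0.1244  0.0354] Fch [-2.4  0.1] -3.4 w 0.122 yaw err tooly -0.0001 tilt [-0.0009 -0.0002] q [ 0.58  0.43 -0.63  2.06  0.36  0.76 -0.08]
```

View pics/s8.png

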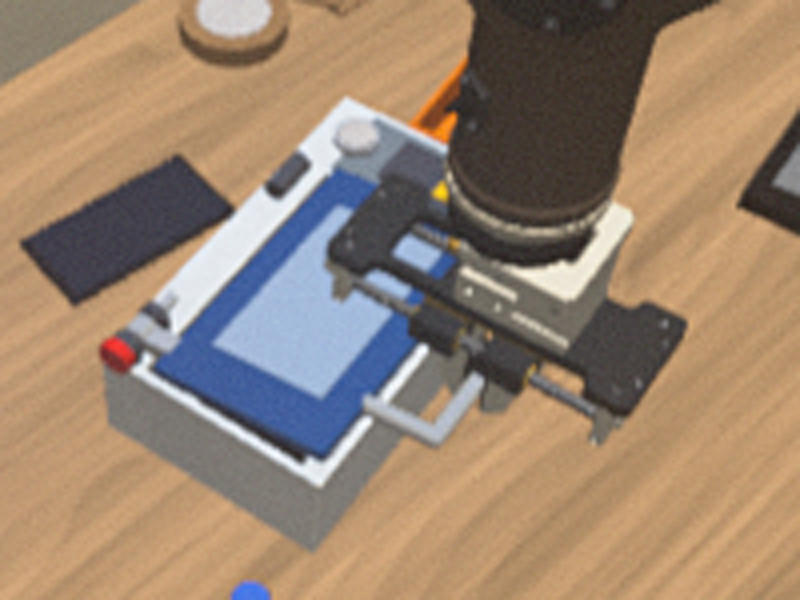

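The lid is visibly up at the front with no catch force, so it isn't caught and the slide doesn't need touching. The pin is still home. Next I'll work out the arc.

```bash
python3 - <<'E'
import numpy as np
ph=np.linspace(.106,.85,13); x=-.195*np.cos(ph); z=.195*np.sin(ph)
print(np.c_[np.diff(x)/.4,-np.diff(z)/.4].round(4).tolist(), x[-1]-x[0],z[-1]-z[0])
E
```

```text
[[0.0041, -0.0299], [0.006, -0.0296], [0.0078, -0.0292], [0.0096, -0.0287], [0.0113, -0.028], [0.0131, -0.0273], [0.0147, -0.0264], [0.0163, -0.0254], [0.0179, -0.0244], [0.0194, -0.0232], [0.0208, -0.022], [0.0221, -0.0206]] 0.0652088019308533 0.12586836528200815
```

Call:
apply_moves(targets=[1,0,0.004,-0.03,0,1,0,0.006,-0.03,0,1,0,0.008,-0.029,0,1,0,0.01,-0.029,0,1,0,0.011,-0.028,0,1,0,0.013,-0.027,0,1,0,0,0,0,1,0,0,0,0], grip_force=30)

```text
clock: 15.6
position: [0.4794, -0.0901, 0.1412]
ee_rot: [-1.995, -2.425, 0.003]
force: [-7.9, -1.2, 1.6]
width: 0.12
```

```bash
python3 - <<'E'
from h import *
s,Rm=state()
im=eyes.get_image("side")[:,:,::-1][130:280,270:470]
cv2.imwrite("pics/s9.png",cv2.resize(im,None,fx=4,fy=4,interpolation=cv2.INTER_CUBIC))
E
```

```text
t 15.6 pos [ 0.4794 -0.0901  0.1412] chamber [-0.1044  0.0353] Fch [-7.9  0.4] 1.6 w 0.12 yaw err tooly -0.0002 tilt [-0.0023 -0.0009] q [ 0.6   0.36 -0.67  1.94  0.28  0.94 -0.01]
```

View pics/s9.png

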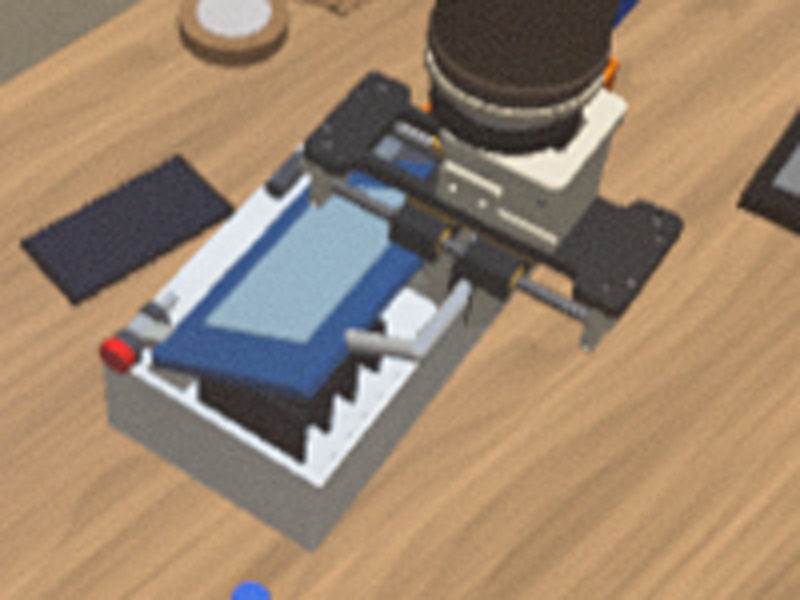

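The lid is about half raised, the grip is good and the pin is home. The 8 N forward force means I'm pushing slightly too far back, so I'll ease the x part.

Call:
apply_moves(targets=[1,0,0.01,-0.026,0,1,0,0.013,-0.025,0,1,0,0.016,-0.024,0,1,0,0.018,-0.023,0,1,0,0.02,-0.022,0,1,0,0.021,-0.021,0,1,0,0,0,0,1,0,0,0,0])

```text
clock: 16.65
position: [0.5188, -0.0824, 0.1969]
ee_rot: [-1.995, -2.426, 0.001]
force: [0.2, -2.3, -3.0]
width: 0.117
```

```bash
python3 - <<'E'
from h import *
s,Rm=state(); h=s["position"][2]-.0468-.004; print("theta",np.arcsin(h/.195)+.02)
im=eyes.get_image("side")[:,:,::-1][130:280,270:470]
cv2.imwrite("pics/s10.png",cv2.resize(im,None,fx=4,fy=4,interpolation=cv2.INTER_CUBIC))
E
```

```text
t 16.65 pos [ 0.5188 -0.0824  0.1969] chamber [-0.0643  0.0353] Fch [-0.3 -2.3] -3.0 w 0.117 yaw err tooly -0.0001 tilt [-0.0008 -0.0003] q [ 0.57  0.36 -0.68  1.78  0.25  1.09  0.  ]
theta 0.8668112523334511
```

View pics/s10.png

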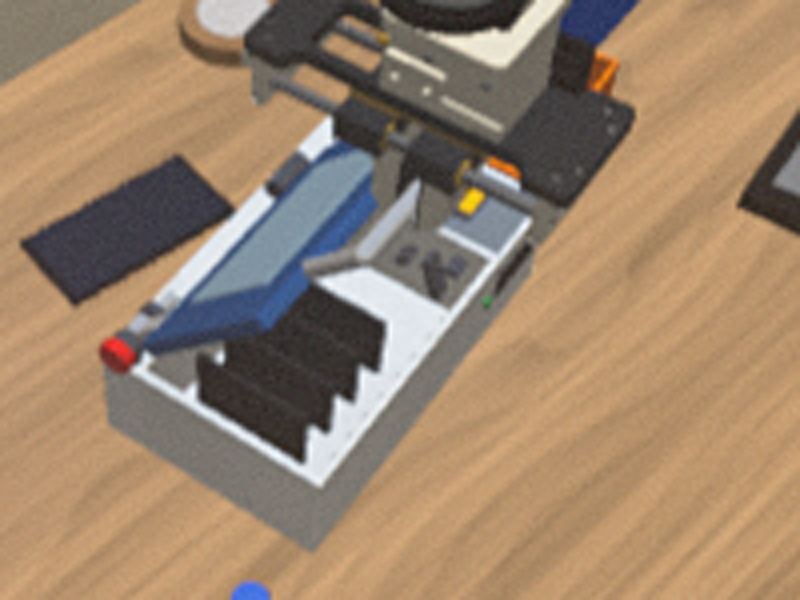

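The lid stands at about 0.83–0.87 rad, held by the bar, with the pin head home at about (118,354) and the phone in place. I'll settle, recheck the bystanders, then sign off.

Call:
apply_moves(targets=[1,0,0,0,0,1,0,0,0,0,1,0,0,0,0,1,0,0,0,0])

```text
clock: 17.2
position: [0.519, -0.0823, 0.1971]
ee_rot: [-1.996, -2.426, 0.0]
force: [-0.8, -1.9, -2.8]
width: 0.119
```

```bash
python3 - <<'E'
from h import *
s,Rm=state()
cv2.imwrite("pics/t11.png",eyes.get_image("top")[:,:,::-1])
E
```

```text
t 17.2 pos [ 0.519  -0.0823  0.1971] chamber [-0.064   0.0353] Fch [-1.1 -1.7] -2.8 w 0.119 yaw err tooly -0.0002 tilt [-0.0003 -0.0002] q [ 0.57  0.36 -0.68  1.78  0.25  1.09  0.  ]
```

View pics/t11.png

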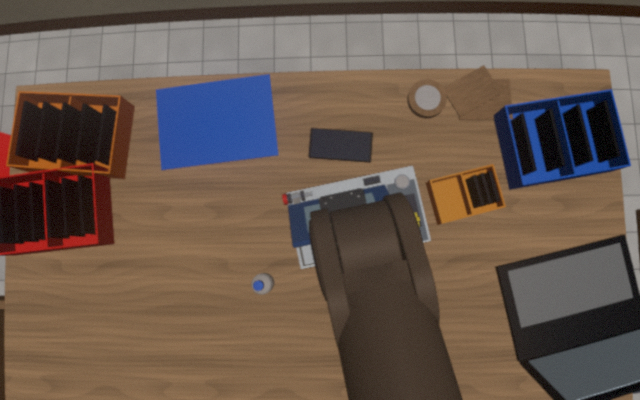

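The bottle at (262,284), tray at (466,194) and phone at (341,144) are where they started, and the grip and pose are steady.

```bash
python3 - <<'E'
from cell import arm
print(arm.sign_off())
E
```

```text
the job is handed in; nothing more can be done
None
```

The job is handed in at about 17 s, with the gripper still holding the lid open at roughly 0.83–0.87 rad. That angle is worked out from the gripper's position, and the sign-off gave no verdict.

- **Hinge pin:** I pushed it onto its hard stop. The last 4 mm of command moved it only 0.4 mm, with the force rising to about 12 N. The pictures show the head against its lug.
- **Tug test:** The lid rose 8 mm and then past 12 mm against about 3 N, its own weight, with no hard stop. It was not caught, so I did not touch the yellow slide.
- **Final checks:** The opening reads 11 mm on the 12 mm bar and the pose is steady. In the top view the bottle, tray and phone look unmoved.
- **Disagreements:**
  - My first grip closed on nothing. The camera views showed the pad tips at least 20 mm above the reported TCP, so I gripped 28 mm deeper. The nominal grasp point is therefore about 25 mm below the bar, inside the 60 mm limit.
  - Halfway up there was a brief 8 N sideways load, which went away when I corrected the path.

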